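Empty a lure mould and hold its top half open

TASK

The hinged casting mould stands open with a finished sinker in its cavity: lift the sinker out and lay it in the open plywood tray without dropping it. Then bring the mould's top half forward until it stands 60 degrees open (0 is shut, 90 is upright) and finish while still holding it there, still, with the gripper's fingers, so that it can be brushed with release agent. Never let the top half fall shut, and leave the vise, the jar and the spool where they are.

Things in the scene. Friction and masses are not known exactly. Their poses are not given: they have to be found in the camera images.
- mould: Bottom half of an aluminium casting mould, fixed to the bench: a block 120 (x) x 130 (y) x 30 mm high, origin at the centre of its underside, z up, its front facing its own -x (towards the robot). A cavity 72 x 24 mm, 15 mm deep, long side along x, is sunk in its top face with its centre 5 mm in front (-x) of the block's centre.
- casting: Grey metal sinker, about 0.25 kg: a flat-sided bar with round ends, 68 (x) x 20 (y) x 28 mm high, origin at the centre of its underside, z up; a thin wire eye stands out 10 mm past its -x end, 18 mm up. At the start it lies in the mould's cavity, long side along the mould's x, with 13 mm standing above the mould's top face and about 2 mm play all round.
- mould_lid (a joint): Opening angle (rad) of the mould's top half: 0 shut, 1.571 upright, grows as it opens away from the robot, stop at 1.85; 60 degrees is 1.047. At the start it leans back on that stop, past upright, held there by its weight. The hinge turns freely: left alone above about 85 degrees (1.48) it falls back to the stop, below about 75 degrees (1.31) it falls shut; at 60 degrees it has to be held up.
- lid_hinge (a point): Middle of the hinge axis, which runs along the mould's y: 60 mm behind (+x of the mould) the block's centre, level with its top face (z 30 mm). The top half is an aluminium plate, about 0.6 kg, 115 mm long from the hinge, 130 wide, 18 thick; its inner face has a recess of the sinker's shape, looks at the robot when upright and lies in a plane through the hinge axis.
- lid_handle (a point): Centre of the top half's wooden handle: a bar 50 mm long, 22 wide (along the mould's y), 16 thick, sticking straight on from the middle of the plate's free edge. This point is 25 mm beyond that edge, 140 mm from the hinge along the plate, 9 mm to the outer side of the inner face's plane. Its x axis points along the plate to the hinge, its z out of the outer side.
- tray: Open plywood tray, fixed to the bench, 170 (x) x 160 (y) x 28 mm high outside, walls 5 mm and floor 5 mm thick, empty; origin at the centre of its underside, z up. It stands to the left or to the right of the mould.
- vise: Fly-tying vise, standing loose on the other side of the mould from the tray: dark steel base plate 110 x 80 x 14 mm, a thin post and a black jaw cone, 150 mm high in all; origin at the centre of its underside. A bystander.
- jar: Amber glass jar with a black cap, 48 mm across, 65 mm high, standing loose behind the mould; origin at the centre of its underside. A bystander.
- spool: Wooden thread spool, 44 mm across, 50 mm high, standing loose behind the mould; origin at the centre of its underside. A bystander.
Things that resemble listed ones, but are neither listed nor needed, are in the scene too. What is meant by the mould is not blue, and is the larger of those in its own colour. There is more than one size of the casting; the job needs the larger.

How it is judged:
By the outcome, as a careful person would: the job done as asked, in the order asked, and still so for the second after the job is handed in, while the arm keeps its last pose, push and grip.
It also fails if it takes over 61 s, if anything falls off the work surface, if the arm or the gripper's body presses on something with over 40 N, if the wrist force passes 120 N, or if a joint passes its speed limit or range.

ROBOT

A 6-joint arm with a two-finger parallel gripper is mounted at the origin on the work surface. World frame = base frame: x ahead of the robot, y to its left, z up, the work surface at z = 0. Lengths are in m, angles in degrees, forces in N, time in s.
With the tool pointing down it reaches from about 0.35 to 0.775 m from the base axis. Payload 7.3 kg.
Tool frame: the origin (TCP) lies at the very end of the fingers, on their centre line; the grasp point (between the pads) lies 19 mm behind it; z points along the fingers, y is the line along which they close (so a half turn about z gives the same grasp; the last joint's range is limited). The gripper opens to 92 mm and grips with 3 to 60 N. Pads are 19 mm wide; open, the fingers measure 130 mm over their backs; the gripper's body (75 mm by 190 mm) begins 47 mm behind the grasp point.
Start: joints at [-73.854, 19.595, 87.324, -0, 73.075, -8.365], TCP at [0.218, -0.478, 0.227] pointing down, gripper open.
Joint ranges: [-145.02, 145.02], [-44.19, 115.74], [2.07, 154.8], [-57.11, 237.11], [16.16, 152.29], [-177.93, 177.93]. Speed limits (degrees/s): [147.25, 147.25, 180, 180, 180, 180].

INTERFACE

Orientations are given as a 3x3 rotation matrix whose columns are the frame's x, y, z axes.
In Python, from station import status, vision, workorder gives the robot as it stands. The module is installed in compiled form; this text tells all that it offers.
- The arm moves only by the shell command python3 -m pendant 'ROWS' [OPENING] [FORCE]. ROWS is JSON, a list of rows, each a list of 2 entries, a list of its own where there are three numbers: the shift along the world's x, y, z as a fraction of full scale, then the turn about the world's z as a fraction of full scale. In form: [[[x, y, z], twist], ...]. A call has 1 to 12 rows; each row is the pose to reach, as a shift and turn from the pose commanded when the call began, turning the shorter way round; what a row does not reach only later rows make up. Full scale, the value 1, is 0.12 m for a shift and 2 pi rad for a turn. A row lasts 1/8 s, in which the tool goes at most 62.5 mm and 10.7 degrees, less where a joint would pass 70% of its speed; a pose out of reach is approached as far as the arm can. A call with a number of a shift or a turn outside -1 to 1 is refused whole. A call with a gripper value outside its range is refused whole. OPENING is the opening, from -1 (shut) to 1 (fully open), set as the call begins (- or left out, the last holds). The fingers move at their own pace and stop on an object; FORCE is the grip in N (left out, the last holds). Time passes only in rows, so rows that repeat a pose let the fingers close. It gives the time, the measured TCP pose, the force, the opening and the grip force at its end, in the units of the state.
- status.get_state(): the state, without advancing time (a new reading comes with each control period).
- vision.camera(name): name is "scene" or "side" or "wrist"; returns (picture, depth): 420x560x3 uint8, red, green, blue; 420x560 float32, m along the optical axis (not along the pixel's ray), 0 where there is no reading.
- vision.camera_params(name): a dict with "fov_y" (degrees; the focal length in pixels is half the picture's height over the tangent of half this angle, whatever the lens; pixels are square), "cx", "cy" (the principal point, pixels), "world_from_camera" (4x4, takes a point from camera to world coordinates); the wrist camera has in their place "mount" (4x4, takes a point from camera to tool coordinates, whose origin is the TCP and whose axes are the flange's). Camera axes: x right, y up, looking along -z (the intrinsics and any distortion apply to the point x, -y, -z); pixel columns grow to the right and rows downward; lengths in m; the calibration is good to about 2 mm. The wrist camera is an equidistant fisheye: a pixel r from the principal point sees the ray r / f radians off the axis. A picture is of the moment at which its call begins: read the wrist's pose just before it. camera_params takes no time and is no camera call.
- workorder.job_done(): hands the job in; it is judged then, once.
The state is a dict: "t": time; "joints": joint angles; "qd": joint speeds; "joint_efforts": joint torques, N m; "tcp_pos": TCP position; "eef_rot": TCP orientation; "force": force on the tool from outside, world axes, zero at the start; "wrist_torque": the same for the moment, N m; "gripper_width": opening from 0.0 (shut) to 1.0 (fully open); "grasp_force": force on a finger pad.
Only numpy, scipy, OpenCV 4.12 (cv2) and the standard library are available. Lean on these libraries where they do the work, as an engineer would, in place of code of your own. Each camera call takes 0.05 s, during which the arm holds its last target. There are 200 camera calls.

## Working session

There is one attempt and no reset: what is moved stays moved. The work goes in short steps, Python scripts to look and compute and a shell command to move; the robot and the scene stay as the last step left them, time stands still between calls to the robot, and variables do not carry over. Pictures are saved under pics/ and viewed, at most 10 in all, crops included, and the job is handed in when it is done.

```bash
mkdir -p pics
cat > h.py <<'E'
import numpy as np, cv2, json
from station import status, vision, workorder
def shot(n):
    s=status.get_state(); im,d=vision.camera(n); p=vision.camera_params(n)
    return s,im,d,p
def save(n,im): cv2.imwrite('pics/'+n,im[:,:,::-1])
E
python3 - <<'E'
from h import *
for n in('scene','side'):
    s,im,d,p=shot(n); save(n+'0.png',im); np.savez('pics/'+n+'0.npz',im=im,d=d); print(n,{k:np.round(v,4).tolist() for k,v in p.items() if not isinstance(v,str)}, (d>0).mean())
print(s)
E
```

```text
scene {'fov_y': 44.5715, 'cx': 285.593, 'cy': 216.7109, 'world_from_camera': [[0.315, -0.6034, 0.7326, 1.2793], [0.9489, 0.2165, -0.2297, -0.231], [-0.02, 0.7675, 0.6408, 0.686], [0.0, 0.0, 0.0, 1.0]]} 0.9958630952380952
side {'fov_y': 48.6332, 'cx': 272.8092, 'cy': 208.0075, 'world_from_camera': [[-0.7593, 0.4776, -0.442, 0.1598], [-0.6504, -0.5783, 0.4925, 0.4457], [-0.0204, 0.6615, 0.7497, 0.7311], [0.0, 0.0, 0.0, 1.0]]} 0.9960969387755102
{'t': 0.05, 'joints': array([-7.38554629e+01,  1.96364558e+01,  8.73745047e+01, -7.47005118e-04,
        7.30756000e+01, -8.36426961e+00]), 'qd': array([-0.02606089,  0.03737071, -0.0989318 ,  0.05074783,  0.13094403,
        0.03453724]), 'joint_efforts': array([ 1.86544930e-03, -4.32423484e+01, -2.44997156e+01,  7.20805465e-02,
        5.24546485e-02, -2.61256258e-05]), 'tcp_pos': array([ 0.21770173, -0.47730559,  0.2260614 ]), 'eef_rot': array([[ 9.09895986e-01,  4.14836243e-01, -4.32066534e-04],
       [ 4.14836416e-01, -9.09894858e-01,  1.44771702e-03],
       [ 2.07430374e-04, -1.49650884e-03, -9.99998859e-01]]), 'force': array([-0.71873648, -0.01833304, -1.05356006]), 'wrist_torque': array([-0.02238395, -0.01898843, -0.02604163]), 'grasp_force': 0.0, 'gripper_width': 0.9930440701865456}
```

```bash
python3 -c "
import cv2,numpy as np
a=cv2.imread('pics/scene0.png');b=cv2.imread('pics/side0.png')
print(a.shape)"
```

```text
(420, 560, 3)
```

View pics/scene0.png

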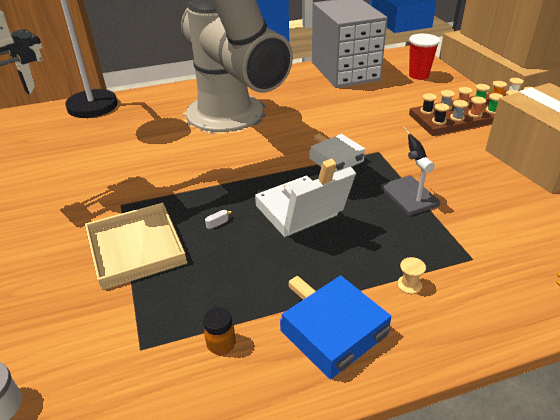

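View pics/side0.png

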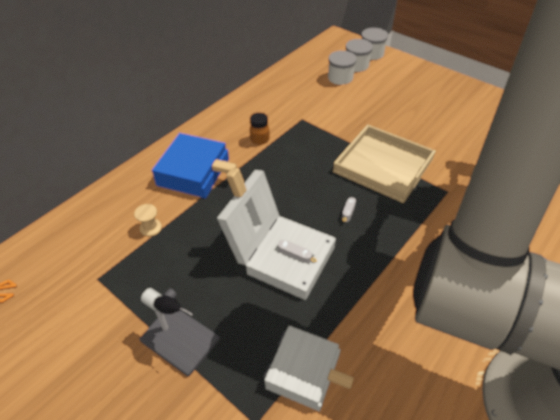

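Scene view: the open white mould is at about (305,200), tray (135,245), vise (415,190), jar (220,330), spool (411,275), and a small decoy sinker (217,218). In the side view, the mould block is at (292,257), the sinker in its cavity at (296,250), the lid at (250,215) and the handle at (236,183). The closed grey mould and the blue mould are decoys.

```bash
cat >> h.py <<'E'
def world(d,p):
    f=d.shape[0]/2/np.tan(np.radians(p['fov_y'])/2); v,u=np.mgrid[:d.shape[0],:d.shape[1]]
    c=np.stack([(u-p['cx'])/f*d,-(v-p['cy'])/f*d,-d,np.ones_like(d)],-1)
    return (c@np.array(p['world_from_camera']).T)[...,:3]
def pix(P,p):
    f=210/np.tan(np.radians(p['fov_y'])/2); W=np.linalg.inv(p['world_from_camera'])
    c=W[:3,:3]@np.asarray(P)+W[:3,3]; return np.array([p['cx']+f*c[0]/-c[2],p['cy']-f*c[1]/-c[2]])
E
python3 - <<'E'
from h import *
for n,roi,tr in(('side',(215,170,345,300),(330,120,440,200)),('scene',(250,150,360,240),(80,195,190,290))):
    z=np.load(f'pics/{n}0.npz'); p=vision.camera_params(n); W=world(z['d'],p); im=z['im']
    hsv=cv2.cvtColor(im,cv2.COLOR_RGB2HSV)
    x0,y0,x1,y1=roi; w=W[y0:y1,x0:x1].reshape(-1,3); h=hsv[y0:y1,x0:x1].reshape(-1,3)
    print(n,'bench z',np.round(np.median(W[...,2][150:300,200:300]),4),np.round(np.percentile(w[:,2],[5,50,95,99.8]),3))
    g=h[:,1]<70
    t=w[g&(abs(w[:,2]-.03)<.006)&(h[g.nonzero()[0][0]:][:0].size==0)&(h[:,2]>110)]
    print('top',len(t),np.median(t[:,2]),cv2.minAreaRect((t[:,:2]*1000).astype(np.float32)), t.mean(0))
    s=w[g&(w[:,2]>.038)&(w[:,2]<.05)]; print('sinker-ish',len(s),np.round(s.mean(0),4),cv2.minAreaRect((s[:,:2]*1000).astype(np.float32)))
    l=w[g&(w[:,2]>.06)&(w[:,2]<.135)]
    c=np.median(l,0); l=l[np.linalg.norm(l-c,axis=1)<.09]; _,S,V=np.linalg.svd(l-l.mean(0)); print('lid',len(l),l.mean(0).round(4),V[2].round(3),S.round(3), l.max(0).round(3),l.min(0).round(3))
    k=w[(h[:,0]>8)&(h[:,0]<28)&(h[:,1]>70)&(w[:,2]>.09)]; print('handle',len(k),k.mean(0).round(4),k.min(0).round(4),k.max(0).round(4))
    x0,y0,x1,y1=tr; w=W[y0:y1,x0:x1].reshape(-1,3); h=hsv[y0:y1,x0:x1].reshape(-1,3)
    r=w[(w[:,2]>.022)&(w[:,2]<.034)]; print('tray rim',len(r),cv2.minAreaRect((r[:,:2]*1000).astype(np.float32)))
E
```

```text
side bench z 0.0031 [-0.002  0.002  0.136  0.731]
top 3545 0.02978294278921989 ((566.8341064453125, 50.02260971069336), (320.3168640136719, 152.2086639404297), 2.4170045852661133) [0.47676511 0.05072006 0.0298263 ]
sinker-ish 627 [0.4993 0.0561 0.0431] ((493.31573486328125, 56.70075988769531), (113.52974700927734, 131.87831115722656), 4.827661991119385)
lid 1910 [0.5551 0.0719 0.0981] [-0.945 -0.189  0.266] [1.804 0.985 0.204] [0.598 0.132 0.135] [ 0.529 -0.004  0.06 ]
handle 361 [0.5756 0.0744 0.1714] [0.1598 0.0569 0.1394] [0.5937 0.4457 0.7311]
tray rim 732 ((478.32049560546875, -257.1198425292969), (169.9553985595703, 229.67538452148438), 5.8306756019592285)
scene bench z -0.0008 [-0.003  0.002  0.138  0.686]
top 1473 0.029162846941295784 ((446.2724914550781, 105.72113037109375), (177.19764709472656, 323.62774658203125), 34.9213981628418) [0.44913939 0.06214743 0.02973619]
sinker-ish 265 [0.5352 0.0504 0.0436] ((470.31378173828125, 85.17626190185547), (122.94123077392578, 255.12106323242188), 71.26310729980469)
lid 1554 [0.5759 0.0562 0.1003] [ 0.946  0.179 -0.27 ] [1.602 0.918 0.127] [0.6   0.13  0.135] [ 0.551 -0.005  0.06 ]
handle 324 [0.6043 0.0575 0.177 ] [ 0.5741 -0.231   0.1347] [1.2793 0.0781 0.686 ]
tray rim 834 ((485.048095703125, -292.6894226074219), (175.8731231689453, 159.82025146484375), 5.873787879943848)
```

Run:
```python
from h import *
P={}
for n in('side','scene'):
    z=np.load(f'pics/{n}0.npz'); p=vision.camera_params(n); W=world(z['d'],p).reshape(-1,3); h=cv2.cvtColor(z['im'],cv2.COLOR_RGB2HSV).reshape(-1,3)
    near=(np.linalg.norm(W[:,:2]-[.49,.05],axis=1)<.14)
    yaw=np.radians(11); R=np.array([[np.cos(yaw),np.sin(yaw)],[-np.sin(yaw),np.cos(yaw)]])
    t=W[near&(abs(W[:,2]-.03)<.004)&(h[:,2]>110)&(h[:,1]<80)]
    m=t[:,:2]@R.T; print(n,'top',len(t),t[:,2].mean().round(4),'local pct x',np.percentile(m[:,0],[.5,2,50,98,99.5]).round(4),'y',np.percentile(m[:,1],[.5,2,50,98,99.5]).round(4))
    # edge lines: front (min x per y bin), sides
    b=np.round(m[:,1]/.005).astype(int); e=np.array([[k*.005,m[b==k,0].min()] for k in np.unique(b) if (b==k).sum()>8]); 
    e=e[3:-3]; q=np.polyfit(e[:,0],e[:,1],1); print('front edge slope deg',np.degrees(np.arctan(q[0])).round(2),'med',np.median(e[:,1]).round(4))
    s=W[near&(W[:,2]>.0385)&(W[:,2]<.048)&(W[:,0]<.53)&(W[:,0]>.42)&(W[:,1]>0)&(W[:,1]<.1)]; print('sinker',len(s),s[:,2].mean().round(4),s.mean(0).round(4),cv2.minAreaRect((s[:,:2]*1000).astype(np.float32)))
    k=W[(np.linalg.norm(W-[.59,.067,.165],axis=1)<.06)&(h[:,0]>8)&(h[:,0]<28)&(h[:,1]>70)]; _,S,V=np.linalg.svd(k-k.mean(0)); print('handle',len(k),k.mean(0).round(4),V[0].round(3),k.min(0).round(3),k.max(0).round(3),'localmean',(R@k.mean(0)[:2]).round(4))
    tr=W[(np.linalg.norm(W[:,:2]-[.485,-.293],axis=1)<.135)&(h[:,0]>8)&(h[:,0]<30)]
    r=tr[abs(tr[:,2]-.028)<.004]; print('tray rim',len(r),cv2.minAreaRect((r[:,:2]*1000).astype(np.float32)))
    f=tr[np.linalg.norm(tr[:,:2]-[.485,-.293],axis=1)<.05]; print('floor z',np.median(f[:,2]).round(4))
```

```text
side top 3416 0.0298 local pct x [0.4163 0.4183 0.4768 0.5372 0.5395] y [-0.1116 -0.1093 -0.0339  0.0179  0.0195]
front edge slope deg -1.92 med 0.4167
sinker 351 0.0424 [0.4705 0.0457 0.0424] ((491.07781982421875, 55.773780822753906), (110.8720474243164, 37.12897491455078), 30.120304107666016)
handle 366 [0.5781 0.0722 0.1686] [-0.336 -0.008 -0.942] [0.567 0.057 0.139] [0.594 0.082 0.189] localmean [ 0.5813 -0.0394]
tray rim 602 ((481.604248046875, -289.5924987792969), (169.95941162109375, 164.40451049804688), 5.8867926597595215)
floor z 0.0047
scene top 979 0.0289 local pct x [0.4168 0.4187 0.4631 0.5587 0.5599] y [-0.1156 -0.1148 -0.0857  0.0088  0.0133]
front edge slope deg -0.86 med 0.4187
sinker 62 0.0417 [0.4547 0.0357 0.0417] ((455.3722229003906, 34.293758392333984), (19.720924377441406, 32.62147903442383), 52.7862548828125)
handle 317 [0.5893 0.0639 0.1658] [-0.18  -0.101 -0.978] [0.574 0.054 0.135] [0.599 0.078 0.188] localmean [ 0.5907 -0.0498]
tray rim 681 ((484.6054992675781, -292.78887939453125), (174.95462036132812, 159.7952117919922), 5.9261932373046875)
floor z 0.0037
```

```bash
python3 -m pendant '[[[1,1,0],-0.0375],[[1,1,0],-0.0375],[[1,1,0],-0.0375],[[1,1,0],-0.0375]]' 1 | tail -c 600; python3 -m pendant '[[[1,1,0],0],[[1,1,0],0],[[1,1,0],0],[[1,1,0],0]]' >/dev/null;  python3 -m pendant '[[[0,1,0],0],[[0,1,0],0],[[0,1,0],0]]' >/dev/null;  python3 -m pendant '[[[0,1,0],0],[[0,1,0],0],[[0,1,0],0],[[0,1,0],0]]'
```

```text
t: 0.6
tcp_pos: [0.3395, -0.3553, 0.2266]
eef_rot: [[0.981, 0.196, -0.0], [0.196, -0.981, 0.001], [0.0, -0.001, -1.0]]
force: [-0.2, -0.2, 0.2]
gripper_width: 0.998
grasp_force: 0.0
t: 1.98
tcp_pos: [0.4581, 0.0005, 0.2267]
eef_rot: [[0.982, 0.19, 0.0], [0.19, -0.982, -0.001], [-0.0, 0.001, -1.0]]
force: [0.2, 0.3, 0.6]
gripper_width: 1.002
grasp_force: 0.0
```

Run:
```python
from h import *
s,im,d,p=shot('wrist'); save('w1.png',im); np.savez('pics/w1.npz',im=im,d=d,pos=s['tcp_pos'],R=s['eef_rot'])
print(s['t'],s['tcp_pos'],s['eef_rot'],{k:np.round(v,4).tolist() for k,v in p.items() if not isinstance(v,str)})
```

```text
1.975 [0.45809186 0.00048139 0.22668954] [[ 9.81755928e-01  1.90145460e-01  5.23251130e-05]
 [ 1.90145406e-01 -9.81755355e-01 -1.07126306e-03]
 [-1.52325348e-04  1.06166824e-03 -9.99999425e-01]] {'fov_y': 65.7065, 'cx': 279.3671, 'cy': 206.3182, 'mount': [[-0.0, 0.9569, 0.2904, 0.0794], [1.0, -0.0001, 0.0006, 0.0003], [0.0006, 0.2904, -0.9569, -0.1584], [0.0, 0.0, 0.0, 1.0]]}
```

View pics/w1.png

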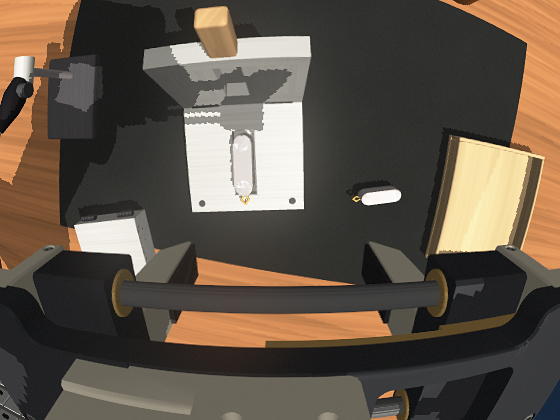

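Wrist view: the mould block's front corners are at about (193,212) and (302,208), the sinker is at (243,163) with its eye at (245,199), the lid handle at (216,32), and the decoy sinker at (380,196).

```bash
cat >> h.py <<'E'
def wray(p,u,v):
    f=210/np.tan(np.radians(p['fov_y'])/2); a,b=u-p['cx'],v-p['cy']; r=np.hypot(a,b)+1e-9; th=r/f
    return np.stack([np.sin(th)*a/r,-np.sin(th)*b/r,-np.cos(th)],-1)
def wtool(p,pos,R):
    T=np.eye(4);T[:3,:3]=R;T[:3,3]=pos; return T@np.array(p['mount'])
def wworld(d,p,pos,R):
    v,u=np.mgrid[:d.shape[0],:d.shape[1]].astype(float); c=wray(p,u,v); c=c*(d/np.maximum(-c[...,2],.05))[...,None]; T=wtool(p,pos,R); return c@T[:3,:3].T+T[:3,3]
def wplane(p,pos,R,u,v,z):
    T=wtool(p,pos,R); r=wray(p,np.asarray(u,float),np.asarray(v,float))@T[:3,:3].T; return T[:3,3]+r*((z-T[2,3])/r[...,2])[...,None]
E
python3 - <<'E'
from h import *
z=np.load('pics/w1.npz'); p=vision.camera_params('wrist'); im,d=z['im'],z['d']; W=wworld(d,p,z['pos'],z['R']); h=cv2.cvtColor(im,cv2.COLOR_RGB2HSV)
roi=np.zeros(d.shape,bool); roi[100:216,180:312]=1
top=roi&(abs(W[...,2]-.03)<.005)&(h[...,1]<60)
print('topz',np.median(W[top][:,2]))
q=W[top][:,:2]; print('top rect(depth)',cv2.minAreaRect((q*1000).astype(np.float32)))
# bright contour -> rays onto z=.03
g=cv2.GaussianBlur(im,(3,3),0).max(2); 
for r0,r1,c in((140,200,190),(140,200,303)):
    pts=[]
    for v in range(r0,r1,4):
        row=g[v,c-15:c+16].astype(float); u=c-15+np.argmax(abs(np.diff(row)))+.5; pts.append([u,v])
    pts=np.array(pts); w=wplane(p,z['pos'],z['R'],pts[:,0],pts[:,1],.03); vx,vy,x0,y0=cv2.fitLine((w[:,:2]*1e3).astype(np.float32),cv2.DIST_HUBER,0,.01,.01).ravel(); print('side edge yaw',np.degrees(np.arctan2(vy*np.sign(vx),abs(vx))),x0,y0)
pts=[]
for u in range(200,298,6):
    col=g[195:225,u].astype(float); pts.append([u,195+np.argmax(abs(np.diff(col)))+.5])
pts=np.array(pts); w=wplane(p,z['pos'],z['R'],pts[:,0],pts[:,1],.03); vx,vy,x0,y0=cv2.fitLine((w[:,:2]*1e3).astype(np.float32),cv2.DIST_HUBER,0,.01,.01).ravel(); print('front edge normal yaw',np.degrees(np.arctan2(vy,vx))-90,x0,y0)
s=roi&(W[...,2]>.037)&(W[...,2]<.05); n,l,st,ce=cv2.connectedComponentsWithStats(s.astype(np.uint8)); 
for i in range(1,n):
    if st[i,4]>60: q=W[l==i]; print('blob',st[i],q.mean(0).round(4),np.median(q[:,2]).round(4),cv2.minAreaRect((q[:,:2]*1000).astype(np.float32)))
m=(np.hypot(*(np.mgrid[:420,:560]-np.array([35,216])[:,None,None]))<45)&(h[...,0]>8)&(h[...,0]<28)&(h[...,1]>70)&(W[...,2]>.1)
q=W[m]; print('handle',len(q),q.mean(0).round(4),q.min(0).round(4),q.max(0).round(4))
E
```

```text
topz 0.030431717299737482
top rect(depth) ((477.9774475097656, 44.26611328125), (122.1741714477539, 131.18096923828125), 12.54493236541748)
side edge yaw 12.539127 455.87744 106.04989
side edge yaw 13.159222 482.61426 -21.643808
front edge normal yaw -167.10818 420.61072 22.153538
blob [180 100 111   7 287] [0.5352 0.0757 0.0423] 0.0418 ((537.3107299804688, 63.727752685546875), (4.327463150024414, 117.00404357910156), 11.207911491394043)
blob [ 233  133   20   63 1098] [0.4724 0.0431 0.0433] 0.0433 ((472.13690185546875, 43.418758392333984), (67.4091796875, 20.36594009399414), 11.767541885375977)
handle 1771 [0.5808 0.0653 0.1754] [0.5361 0.0154 0.1383] [0.5965 0.082  0.385 ]
```

```bash
python3 -m pendant '[[[0.116,0.358,0],0.0042],[[0.116,0.358,-0.5],0.0042],[[0.116,0.358,-1],0.0042],[[0.116,0.358,-1],0.0042],[[0.116,0.358,-1],0.0042]]' ; python3 -m pendant '[[[0,0,-0.2],0],[[0,0,-0.3],0],[[0,0,-0.3],0],[[0,0,-0.3],0]]'
python3 - <<'E'
from h import *
s,im,d,p=shot('wrist'); save('w2.png',im); W=wworld(d,p,s['tcp_pos'],s['eef_rot'])
m=(W[...,2]>.037)&(W[...,2]<.05)&(np.linalg.norm(W[...,:2]-[.472,.043],axis=-1)<.05); q=W[m]
print(len(q),q.mean(0).round(4),cv2.minAreaRect((q[:,:2]*1000).astype(np.float32)),np.median(q[:,2])); b=W[(abs(W[...,2]-.03)<.005)&(np.linalg.norm(W[...,:2]-[.472,.043],axis=-1)<.05)]; print('top z',np.median(b[:,2]))
E
```

```text
t: 2.65
tcp_pos: [0.4733, 0.044, 0.1085]
eef_rot: [[0.977, 0.215, 0.002], [0.215, -0.977, -0.0], [0.002, 0.001, -1.0]]
force: [0.1, 0.1, -0.3]
gripper_width: 0.999
grasp_force: 0.0
t: 3.15
tcp_pos: [0.4726, 0.0451, 0.0719]
eef_rot: [[0.976, 0.217, 0.002], [0.217, -0.976, -0.0], [0.002, 0.001, -1.0]]
force: [0.1, -0.2, 0.1]
gripper_width: 0.999
grasp_force: 0.0
2981 [0.4748 0.0438 0.0433] ((472.99468994140625, 43.28670883178711), (65.10116577148438, 20.255754470825195), 11.896697998046875) 0.04338412699061056
top z 0.030392472310982327
```

View pics/w2.png

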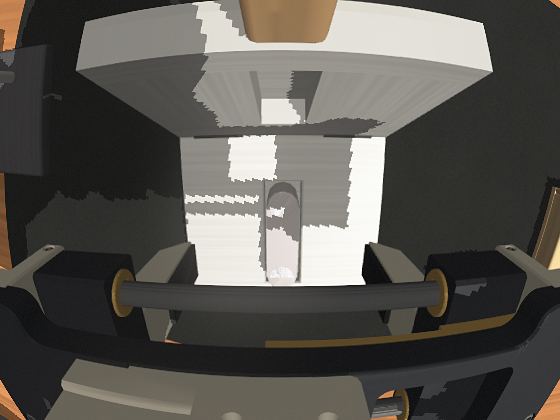

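Wrist view: the sinker is at (283,235), centred between the fingers at (170,270) and (395,270), and the lid edge is clear. Descending and gripping.

```bash
python3 -m pendant '[[[0,-0.0125,-0.15],0],[[0,-0.0125,-0.28],0],[[0,-0.0125,-0.315],0],[[0,-0.0125,-0.315],0],[[0,-0.0125,-0.315],0]]' ; python3 -m pendant '[[[0,0,0],0],[[0,0,0],0],[[0,0,0],0],[[0,0,0],0],[[0,0,0],0],[[0,0,0],0],[[0,0,0],0],[[0,0,0],0]]' -1 40
```

```text
t: 3.82
tcp_pos: [0.4722, 0.0438, 0.0336]
eef_rot: [[0.976, 0.217, 0.001], [0.217, -0.976, -0.0], [0.001, 0.0, -1.0]]
force: [0.2, 0.0, -0.4]
gripper_width: 1.001
grasp_force: 0.0
t: 4.82
tcp_pos: [0.4718, 0.0437, 0.0329]
eef_rot: [[0.976, 0.217, 0.0], [0.217, -0.976, -0.0], [0.0, 0.0, -1.0]]
force: [1.0, -0.4, 0.4]
gripper_width: 0.214
grasp_force: 39.9
```

```bash
python3 -m pendant '[[[0,0,0.04],0],[[0,0,0.08],0],[[0,0,0.12],0],[[0,0,0.2],0],[[0,0,0.4],0],[[0,0,0.6],0],[[0,0,0.8],0],[[0,0,0.8],0],[[0,0,0.8],0]]'
python3 - <<'E'
from h import *
s,im,d,p=shot('side'); W=world(d,p); save('s2.png',cv2.resize(im[180:320,200:400],None,fx=3,fy=3))
print(s['force'],s['gripper_width'])
E
```

```text
t: 5.95
tcp_pos: [0.4712, 0.0438, 0.1284]
eef_rot: [[0.976, 0.217, -0.001], [0.217, -0.976, -0.0], [-0.001, -0.0, -1.0]]
force: [-0.5, -0.2, -2.3]
gripper_width: 0.212
grasp_force: 39.9
[-0.5404251  -0.19991226 -2.27399817] 0.21231818315760345
```

View pics/s2.png

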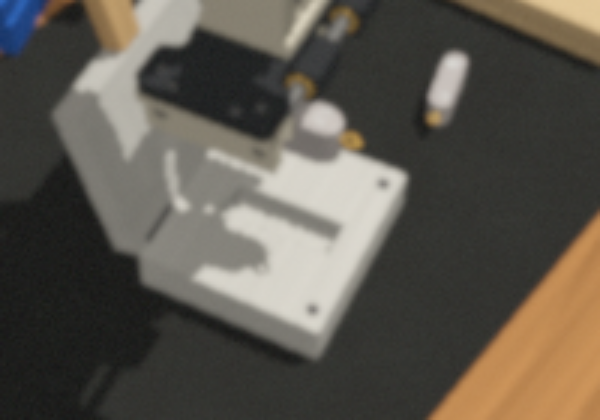

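Side crop: the sinker hangs in the fingers with its eye at (350,140), and the cavity at (290,215) is empty. Carrying it to the tray.

```bash
python3 -m pendant '[[[0,-0.25,0],0],[[0,-0.6,0],0],[[0.1,-1,0],0],[[0.1,-1,0],0]]' >/dev/null; python3 -m pendant '[[[0,-0.4,0],0],[[0,-0.8,0],0],[[0,-1,0],0],[[0,-1,0],0]]' >/dev/null;  python3 -m pendant '[[[0,-0.4,0],0],[[0,-0.7,0],0],[[0,-0.79,0],0],[[0,-0.79,0],0],[[0,-0.79,0],0]]'
python3 - <<'E'
from h import *
s,im,d,p=shot('scene'); save('c2.png',cv2.resize(im[150:310,60:270],None,fx=3,fy=3)); W=world(d,p)
s,im,d,p=shot('wrist'); W=wworld(d,p,s['tcp_pos'],s['eef_rot']); h=cv2.cvtColor(im,cv2.COLOR_RGB2HSV)
r=W[(abs(W[...,2]-.028)<.004)&(np.linalg.norm(W[...,:2]-[.483,-.291],axis=-1)<.13)&(h[...,0]>8)&(h[...,0]<30)]
print(len(r),r.min(0),r.max(0),s['gripper_width'],s['grasp_force'])
E
```

```text
t: 7.62
tcp_pos: [0.4837, -0.2892, 0.1287]
eef_rot: [[0.976, 0.218, -0.001], [0.218, -0.976, 0.001], [-0.001, -0.001, -1.0]]
force: [-0.5, 0.6, -2.9]
gripper_width: 0.214
grasp_force: 39.9
3039 [ 0.42003392 -0.3741467   0.02400038] [ 0.57463943 -0.20383534  0.03105599] 0.21469304547293597 39.94496405124664
```

View pics/c2.png

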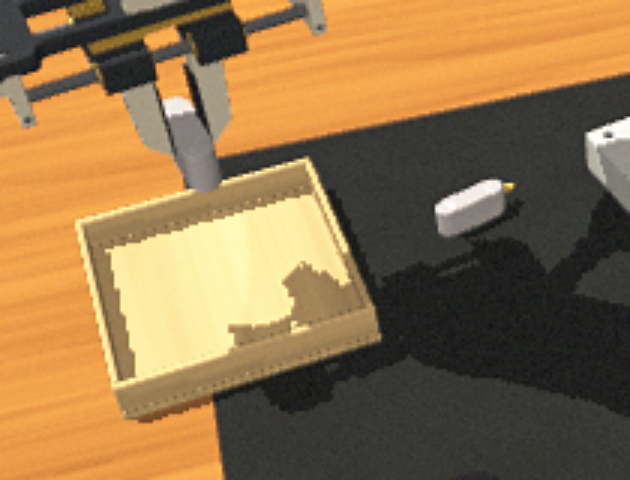

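Scene crop: the sinker hangs level between the fingers at (190,140), over the middle of the tray whose rim spans (78,220) to (380,335). Lowering.

```bash
python3 -m pendant '[[[0,0,-0.3],0],[[0,0,-0.6],0],[[0,0,-0.75],0],[[0,0,-0.82],0],[[0,0,-0.85],0],[[0,0,-0.86],0],[[0,0,-0.865],0],[[0,0,-0.87],0],[[0,0,-0.87],0]]'
```

```text
t: 8.85
tcp_pos: [0.4838, -0.2911, 0.0248]
eef_rot: [[0.976, 0.217, 0.0], [0.217, -0.976, -0.0], [0.0, 0.0, -1.0]]
force: [0.1, -0.7, -2.3]
gripper_width: 0.21
grasp_force: 39.9
```

```bash
python3 -m pendant '[[[0,0,-0.01],0],[[0,0,-0.015],0],[[0,0,-0.02],0],[[0,0,-0.02],0],[[0,0,-0.02],0]]'
```

```text
t: 9.48
tcp_pos: [0.4838, -0.2911, 0.0229]
eef_rot: [[0.976, 0.217, 0.0], [0.217, -0.976, -0.0], [0.0, 0.0, -1.0]]
force: [-2.5, 0.0, 5.8]
gripper_width: 0.214
grasp_force: 39.9
```

Contact with the floor (+8 N change). Release, wait, and lift.

```bash
python3 -m pendant '[[[0,0,0],0],[[0,0,0],0],[[0,0,0],0],[[0,0,0],0],[[0,0,0],0],[[0,0,0],0]]' -0.1 ; python3 -m pendant '[[[0,0,0.1],0],[[0,0,0.2],0],[[0,0,0.6],0],[[0,0,1],0],[[0,0,1],0]]'
python3 - <<'E'
from h import *
s,im,d,p=shot('wrist'); W=wworld(d,p,s['tcp_pos'],s['eef_rot'])
m=(np.linalg.norm(W[...,:2]-[.484,-.291],axis=-1)<.06)&(W[...,2]>.015)&(W[...,2]<.05); q=W[m]; print(len(q),q.mean(0),np.median(q[:,2]),cv2.minAreaRect((q[:,:2]*1000).astype(np.float32)))
for n in('scene','side'):
    s,im,d,p=shot(n); W=world(d,p); m=(np.linalg.norm(W[...,:2]-[.484,-.291],axis=-1)<.06)&(W[...,2]>.015)&(W[...,2]<.05); q=W[m]; print(n,len(q),q.mean(0),np.percentile(q[:,2],[5,50,95]))
    save(n+'3.png',im)
E
```

```text
t: 10.22
tcp_pos: [0.4838, -0.291, 0.0221]
eef_rot: [[0.976, 0.217, -0.0], [0.217, -0.976, -0.0], [-0.0, 0.0, -1.0]]
force: [0.3, -0.6, -0.3]
gripper_width: 0.451
grasp_force: 0.0
t: 10.85
tcp_pos: [0.4858, -0.2926, 0.1473]
eef_rot: [[0.976, 0.217, 0.008], [0.217, -0.976, -0.006], [0.006, 0.008, -1.0]]
force: [-0.0, -0.7, 0.0]
gripper_width: 0.449
grasp_force: 0.0
1683 [ 0.48476827 -0.29130061  0.03277555] 0.033357373534454116 ((477.4216003417969, -292.89892578125), (80.64942169189453, 20.045276641845703), 12.101969718933105)
scene 312 [ 0.49240855 -0.29172963  0.02931709] [0.01866302 0.03103416 0.03338202]
side 369 [ 0.47994173 -0.28623851  0.02804278] [0.01654492 0.03082508 0.03423859]
```

The sinker lies upright in the tray (top at 0.033). Next, move above the handle and measure it.

```bash
python3 -m pendant '[[[0,0,0.9],0],[[0,0.4,0.9],0],[[0.2,0.8,0.9],0],[[0.2,1,0.9],0],[[0.2,1,0.9],0]]' 0.5 30 >/dev/null; python3 -m pendant '[[[0.1,0.5,0],0],[[0.2,1,0],0],[[0.2,1,0],0]]' >/dev/null;  python3 -m pendant '[[[0,0.4,0],0],[[0,0.85,0],0],[[0,0.99,0],0],[[0,0.99,0],0],[[0,0.99,0],0]]'
python3 - <<'E'
from h import *
s,im,d,p=shot('wrist'); W=wworld(d,p,s['tcp_pos'],s['eef_rot']); h=cv2.cvtColor(im,cv2.COLOR_RGB2HSV); print(s['tcp_pos'])
def ana(n,W,h):
    k=W[(np.linalg.norm(W-[.585,.067,.165],axis=-1)<.05)&(h[...,0]>8)&(h[...,0]<28)&(h[...,1]>70)&(W[...,2]>.13)]; print(n,len(k))
    if len(k)<30:return
    print(k.mean(0).round(4),k.min(0).round(4),k.max(0).round(4))
    a=np.radians(12.3); m=(k[:,:2]-[.5366,.0571])@np.array([[np.cos(a),-np.sin(a)],[np.sin(a),np.cos(a)]]); print(' local x,y pct',np.percentile(m,[1,50,99],axis=0).round(4).tolist())
    b=(abs(k[:,2]-.17)<.006); print(' slice z.17',np.percentile(m[b],[3,50,97],axis=0).round(4).tolist() if b.sum()>5 else 0)
ana('wrist',W,h); save('w4.png',im)
for n in('scene','side'):
    s,im,d,p=shot(n); ana(n,world(d,p),cv2.cvtColor(im,cv2.COLOR_RGB2HSV))
E
```

```text
t: 12.62
tcp_pos: [0.532, 0.0658, 0.2498]
eef_rot: [[0.977, 0.215, -0.001], [0.215, -0.977, -0.001], [-0.001, 0.001, -1.0]]
force: [-0.2, 0.5, 0.6]
gripper_width: 0.753
grasp_force: 0.0
[0.5319538  0.06584793 0.24982372]
wrist 873
[0.5856 0.0686 0.1821] [0.5675 0.0562 0.1445] [0.5971 0.0801 0.1893]
 local x,y pct [[0.0344, -0.0096], [0.0511, 0.0008], [0.0604, 0.011]]
 slice z.17 [[0.0394, -0.0081], [0.0409, 0.0014], [0.0418, 0.0104]]
scene 312
[0.5895 0.0638 0.1656] [0.5726 0.0533 0.1346] [0.599  0.0785 0.1872]
 local x,y pct [[0.0395, -0.0131], [0.0531, -0.0063], [0.0619, 0.0092]]
 slice z.17 [[0.0451, -0.0129], [0.0573, -0.0082], [0.0599, 0.0078]]
side 352
[0.5779 0.0726 0.168 ] [0.5666 0.057  0.1395] [0.5949 0.0823 0.1889]
 local x,y pct [[0.0333, -0.0077], [0.043, 0.0084], [0.0585, 0.0142]]
 slice z.17 [[0.039, -0.0067], [0.0417, 0.0103], [0.0547, 0.0138]]
```

View pics/w4.png

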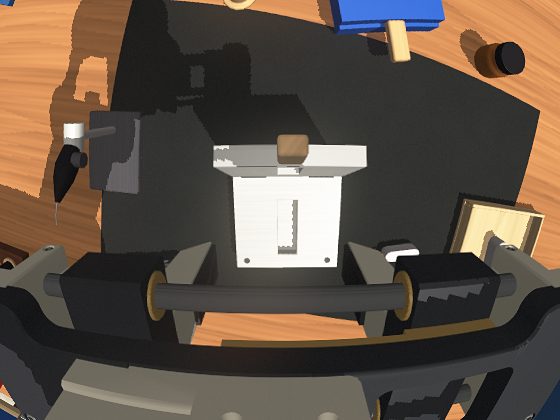

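Wrist view: the handle's end is at (293,148), the lid edge runs from (214,150) to (367,155), and the cavity is empty at (287,225). The measured handle matches the geometry (local x 0.0495, y +0.001).

```bash
python3 -m pendant '[[[0.3,0.02,0],0],[[0.442,0.02,0],0],[[0.442,0.02,-0.3],0],[[0.442,0.02,-0.6],0],[[0.442,0.02,-0.75],0],[[0.442,0.02,-0.825],0],[[0.442,0.02,-0.825],0],[[0.442,0.02,-0.825],0]]'
python3 - <<'E'
from h import *
s,im,d,p=shot('wrist'); save('w5.png',im)
E
```

```text
t: 13.78
tcp_pos: [0.5854, 0.07, 0.1522]
eef_rot: [[0.976, 0.217, 0.002], [0.217, -0.976, -0.0], [0.002, 0.001, -1.0]]
force: [-0.2, 0.5, -0.6]
gripper_width: 0.751
grasp_force: 0.0
```

View pics/w5.png

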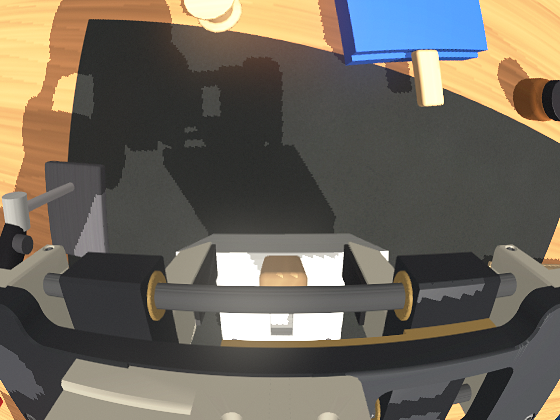

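Wrist view: the handle is centred between the fingers at (283,272). Gripping it gently, then moving along the hinge arc.

```bash
python3 -m pendant '[[[0,0,0],0],[[0,0,0],0],[[0,0,0],0],[[0,0,0],0],[[0,0,0],0],[[0,0,0],0],[[0,0,0],0]]' -1 20; python3 -m pendant '[[[-0.06,-0.013,0.02],0],[[-0.121,-0.027,0.037],0],[[-0.17,-0.038,0.047],0],[[-0.224,-0.05,0.057],0],[[-0.277,-0.061,0.063],0],[[-0.329,-0.073,0.068],0],[[-0.329,-0.073,0.068],0],[[-0.329,-0.073,0.068],0]]'
```

```text
t: 14.7
tcp_pos: [0.5852, 0.0683, 0.1511]
eef_rot: [[0.976, 0.216, 0.001], [0.216, -0.976, -0.003], [-0.0, 0.003, -1.0]]
force: [0.9, -8.3, -0.0]
gripper_width: 0.239
grasp_force: 20.0
t: 15.7
tcp_pos: [0.5463, 0.0596, 0.1597]
eef_rot: [[0.976, 0.216, 0.002], [0.216, -0.976, -0.003], [0.002, 0.003, -1.0]]
force: [2.2, -7.9, -0.1]
gripper_width: 0.238
grasp_force: 20.0
```

```bash
python3 -m pendant '[[[-0.052,-0.017,0.001],0],[[-0.105,-0.034,0.002],0],[[-0.157,-0.046,-0.002],0],[[-0.21,-0.057,-0.0055],0],[[-0.262,-0.068,-0.013],0],[[-0.314,-0.08,-0.022],0],[[-0.366,-0.091,-0.035],0],[[-0.417,-0.103,-0.048],0],[[-0.467,-0.114,-0.066],0],[[-0.516,-0.125,-0.084],0],[[-0.564,-0.135,-0.105],0],[[-0.564,-0.135,-0.105],0]]'; python3 -m pendant '[[[0,0,0],0],[[-0.048,-0.011,-0.022],0],[[-0.048,-0.011,-0.022],0],[[-0.048,-0.011,-0.022],0],[[-0.048,-0.011,-0.022],0]]'
python3 - <<'E'
from h import *
for n in('scene','side'):
    s,im,d,p=shot(n); W=world(d,p); h=cv2.cvtColor(im,cv2.COLOR_RGB2HSV); save(n+'6.png',im)
    a=np.radians(12.3); m=(W[...,:2]-[.5366,.0571])@np.array([[np.cos(a),-np.sin(a)],[np.sin(a),np.cos(a)]])
    k=(m[...,0]>-.07)&(m[...,0]<.03)&(abs(m[...,1])<.064)&(W[...,2]>.04)&(W[...,2]<.125)&(h[...,1]<60)
    x,y,zz=m[k][:,0],m[k][:,1],W[k][:,2]-.0302
    # signed distance from inner plane for 60 deg
    t=np.radians(60); dist=x*np.sin(t)+zz*np.cos(t); b=(abs(dist)<.006)if n=='side' else (abs(dist-.018)<.006)
    P=np.stack([x,y,zz],1)[b]; c=P.mean(0); _,S,V=np.linalg.svd(P-c); nv=V[2]*np.sign(V[2][0]); print(n,len(P),nv.round(3),'angle',np.degrees(np.arctan2(nv[0],nv[2])),'via radius',np.median(dist[b]))
E
```

```text
t: 17.2
tcp_pos: [0.4771, 0.0441, 0.1472]
eef_rot: [[0.976, 0.217, 0.0], [0.217, -0.976, -0.002], [-0.0, 0.002, -1.0]]
force: [0.9, -8.3, 4.1]
gripper_width: 0.24
grasp_force: 20.0
t: 17.82
tcp_pos: [0.4714, 0.0428, 0.1444]
eef_rot: [[0.976, 0.217, -0.0], [0.217, -0.976, -0.002], [-0.001, 0.002, -1.0]]
force: [0.1, -7.9, 4.4]
gripper_width: 0.238
grasp_force: 20.0
scene 2841 [0.873 0.006 0.488] angle 60.760176448807634 via radius 0.01812083382349228
side 0 [0. 0. 0.] angle 0.0 via radius nan<stdin>:9: RuntimeWarning: Mean of empty slice.
  ret = um.true_divide(
  return _methods._mean(a, axis=axis, dtype=dtype,
  ret = ret.dtype.type(ret / rcount)
```

View pics/scene6.png

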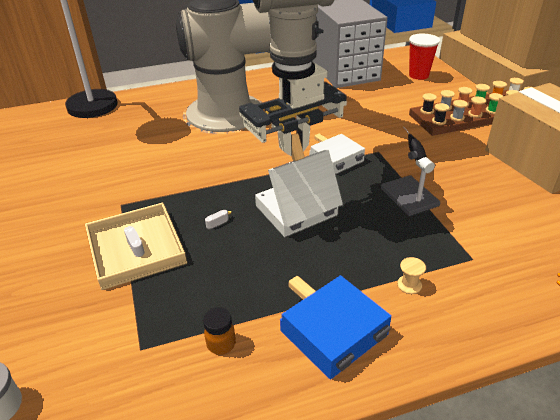

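Scene view: the lid is held about 60° open by its handle at (297,150). The sinker lies in the tray at (134,241), and the vise, jar and spool look unmoved. I'll refine the angle, calibrating against the start frame, where the lid rests on its 106.0° stop.

Run:
```python
from h import *
a=np.radians(12.3); A=np.array([[np.cos(a),-np.sin(a)],[np.sin(a),np.cos(a)]])
p=vision.camera_params('scene')
def fit(d,im,th):
    W=world(d,p); h=cv2.cvtColor(im,cv2.COLOR_RGB2HSV); m=(W[...,:2]-[.5366,.0571])@A; x,z=m[...,0],W[...,2]-.0302; r0=0
    for i in range(4):
        t=np.radians(th); al=-x*np.cos(t)+z*np.sin(t); di=x*np.sin(t)+z*np.cos(t)
        k=(al>.02)&(al<.108)&(abs(m[...,1])<.058)&(abs(di-.018)<(.008 if i<2 else .004))&(h[...,1]<60)
        P=np.stack([x,m[...,1],z],-1)[k]; V=np.linalg.svd(P-P.mean(0),full_matrices=False)[2][2]; V*=np.sign(V[0]); th=np.degrees(np.arctan2(V[0],V[2]))
    return round(th,2),len(P),np.median(di[k]).round(4)
z=np.load('pics/scene0.npz'); print('start',fit(z['d'],z['im'],106))
for i in range(3):
    s,im,d,_=shot('scene'); print(fit(d,im,60.5),s['tcp_pos'],s['force'])
    if i==0:
        W=world(d,p);W0=world(z['d'],p)
        for n,c in dict(jar=(220,330),spool=(411,275),vise=(412,195)).items():
            u,v=c; print(n,np.abs(im[v-20:v+20,u-20:u+20].astype(int)-z['im'][v-20:v+20,u-20:u+20]).mean().round(2))
```

```text
start (np.float64(105.87), 1284, np.float64(0.0187))
(np.float64(60.86), 2310, np.float64(0.0173)) [0.47134641 0.04280735 0.14441387] [-0.6374227  -8.65452218  4.30763854]
jar 3.8
spool 2.64
vise 33.83
(np.float64(60.95), 2306, np.float64(0.0173)) [0.47132779 0.04280732 0.1444173 ] [-1.05303003 -7.8007826   3.42659342]
(np.float64(60.87), 2304, np.float64(0.0173)) [0.47138707 0.04282582 0.14444037] [ 0.1140294  -6.63962891  4.45306542]
```

```bash
python3 -m pendant '[[[-0.009,-0.002,-0.004],0],[[-0.018,-0.004,-0.009],0],[[-0.018,-0.004,-0.009],0],[[-0.018,-0.004,-0.009],0],[[-0.018,-0.004,-0.009],0],[[-0.018,-0.004,-0.009],0],[[-0.018,-0.004,-0.009],0],[[-0.018,-0.004,-0.009],0]]'
python3 - <<'E'
from h import *
a=np.radians(12.3); A=np.array([[np.cos(a),-np.sin(a)],[np.sin(a),np.cos(a)]])
z=np.load('pics/scene0.npz'); s,im,d,p=shot('scene')
W=world(d,p); h=cv2.cvtColor(im,cv2.COLOR_RGB2HSV); m=(W[...,:2]-[.5366,.0571])@A; x,zz=m[...,0],W[...,2]-.0302; th=60
for i in range(4):
    t=np.radians(th); al=-x*np.cos(t)+zz*np.sin(t); di=x*np.sin(t)+zz*np.cos(t); k=(al>.02)&(al<.108)&(abs(m[...,1])<.058)&(abs(di-.018)<.005)&(h[...,1]<60)
    P=np.stack([x,m[...,1],zz],-1)[k]; V=np.linalg.svd(P-P.mean(0),full_matrices=False)[2][2]; V*=np.sign(V[0]); th=np.degrees(np.arctan2(V[0],V[2]))
print(th,s['qd'].round(2))
W0=world(z['d'],p)
for n,(u,v,r) in dict(vise=(412,185,32),jar=(220,330,25),spool=(411,275,20)).items():
    for w in(W0,W):
        q=w[v-r-20:v+r,u-r:u+r].reshape(-1,3); q=q[(q[:,2]>.008)&(q[:,2]<.2)]; print(n,len(q),np.median(q,0).round(4),q.max(0).round(3))
E
```

```text
t: 19.08
tcp_pos: [0.4696, 0.0424, 0.1435]
eef_rot: [[0.976, 0.217, 0.001], [0.217, -0.976, -0.002], [0.0, 0.002, -1.0]]
force: [1.0, -7.6, 4.1]
gripper_width: 0.237
grasp_force: 20.0
59.9477054292526 [-0.05  0.    0.05  0.   -0.03 -0.06]
vise 1785 [0.5349 0.2866 0.0135] [0.579 0.332 0.141]
vise 1786 [0.5346 0.2866 0.0135] [0.58  0.335 0.142]
jar 1162 [ 0.7754 -0.1854  0.0543] [ 0.786 -0.16   0.067]
jar 1175 [ 0.7753 -0.1854  0.0537] [ 0.788 -0.16   0.067]
spool 572 [0.7553 0.1595 0.0478] [0.771 0.185 0.053]
spool 573 [0.755  0.1593 0.0477] [0.772 0.185 0.052]
```

The lid is at 60.0° and still, and the bystanders haven't moved. Handing in.

```bash
python3 -c "
from station import workorder; print(workorder.job_done())"
```

```text
the job is handed in; nothing more can be done
None
```

The job is handed in at about 19 s: the sinker lies upright in the tray, the gripper holds the mould's top half still at a measured 60°, and the vise, jar and spool have not moved.

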